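# Close up the ink bottle rack

### The arm

A 7-joint arm with a two-finger parallel gripper is mounted at the origin on the work surface. World frame = base frame: x ahead of the robot, y to its left, z up, the work surface at z = 0. Lengths are in m, angles in rad, forces in N, time in s.
With the tool pointing down it reaches from about 0.425 to 0.875 m from the base axis. Payload 4.7 kg.
Tool frame: the origin (TCP) lies at the very end of the fingers, on their centre line; the grasp point (between the pads) lies behind it (ctrl.tcp_to_grasp is the y of the grasp point in the tool frame, in m); y points along the fingers, x is the direction in which the jaws open and shut, and the axes are right-handed (so a half turn about y gives the same grasp; the last joint's range is limited). The gripper opens to 87 mm and grips with 3 to 60 N. Pads are 19 mm wide; open, the fingers measure 117 mm over their backs; the gripper's body (75 mm by 190 mm) begins 51 mm behind the grasp point.
Start: joints at [0.014, 0.321, -0.07, 1.45, 0.023, 1.371, -0.057], TCP at [0.65, -0, 0.223] pointing down, gripper open.
Joint ranges: [-2.86, 2.86], [-0.3, 2.09], [-1.38, 1.24], [0.06, 2.45], [-1.56, 4.7], [0.09, 2.05], [-2.69, 2.69]. Speed limits (rad/s): [2.57, 2.57, 3.14, 3.14, 3.14, 3.14, 3.14].

### API

Orientations are given as a rotation vector (axis times angle).
In Python, from bench import ctrl, get_image, workorder gives the robot as it stands.
- The arm moves only by the tool drive_tool, never from a script. Its argument "increments" is text: rows parted by semicolons, each of 5 numbers parted by spaces: the shift along the tool's x, y, z in mm, then the turn about the tool's y in degrees, then the closure in counts, from 0 (fully open) to 255 (shut). In form: tx ty tz yaw fingers; .... A call has 1 to 20 rows; each row shifts and turns the commanded pose from where the row before left it, along the tool's axes as they then stand; what a row does not reach is not made up. A row lasts 1/8 s, in which the tool goes at most 62.5 mm and 10.7 degrees, less where a joint would pass 70% of its speed; a pose out of reach is approached as far as the arm can. A call is refused whole if a number of a shift passes 62.5 or a number of a turn 10.7, either way. A call with a gripper value outside its range is refused whole. The fingers move at their own pace and stop on an object; "squeeze" is the grip in N (left out, the last holds). Time passes only in rows, so rows that do not move let the fingers close. It gives the time, the measured TCP pose, the force and the opening at its end, in the units of the state.
- ctrl.get_state(): the state, without advancing time (a new reading comes with each control period).
- get_image(name): name is "scene" or "side" or "wrist"; returns a dict with "img" (420x560x3 uint8, red, green, blue), "mtx" (3x3 intrinsics, pixels), "camera_from_world" (4x4, takes a point from world to camera coordinates). Camera axes: x right, y up, looking along -z (the intrinsics and any distortion apply to the point x, -y, -z); pixel columns grow to the right and rows downward; lengths in m; the calibration is good to about 2 mm. The wrist camera is an equidistant fisheye: a pixel r from the principal point sees the ray r / f radians off the axis. A picture is of the moment at which its call begins. There is no depth.
- workorder.close_job(): hands the job in, once; it reports no verdict.
The state is a dict: "time": time; "joint_positions": joint angles; "qd": joint speeds; "joint_torque": joint torques, N m; "position": TCP position; "tool_rot": TCP orientation; "ft_force": force on the tool from outside, world axes, zero at the start; "torque": the same for the moment, N m; "grip_width": opening from 0.0 (shut) to 1.0 (fully open).
Only numpy, scipy, OpenCV 4.12 (cv2) and the standard library are available. Lean on these libraries where they do the work, as an engineer would, in place of code of your own. Each camera call takes 0.05 s, during which the arm holds its last target.

### The job

Close up the row of ink bottles in the oak rack: with the fingertips behind the last bottle, push the whole row along the rack together until the leading bottle stands fully home against the dark stop block, with no gaps left, so that the open end is free for new bottles. Push gently - the glass must not be struck, squeezed, lifted or tipped, and the row must stay together on the way - and leave the water pot, the pigment jar and the seal where they stand.

Things in the scene. Friction and masses are not known exactly. Their poses are not given: they have to be found in the camera images.
- rack: Oak ink rack fixed to the desk: base board 64 wide (x), 400 long (y), 8 thick; its upper face is the channel floor. Two side rails, 8 thick, stand 12 above the floor (tops 20 above the desk). The channel between them is 43 wide and runs along the rack's own y. Origin: centre of the underside, on the desk; z up. One end (+y or -y) has the stop block, the other is open.
- stop: Dark wood stop block, rigid, fixed across one end of the rack: 64 wide (x), 16 thick along the rack (y), 36 tall, top 44 above the desk. Origin: centre of its underside, on the channel floor, 192 from the rack's centre; axes as the rack's. The face towards the bottles is 8 from its origin. Pushed home, the five bottles' centres lie 28, 68, 108, 148 and 188 from its origin.
- mouth: Brass threshold strip, 42 x 16 and 0.6 thick, let in flush at the open end of the rack (no obstacle), with two dark empty peg holes in the rails beside it. Origin: its centre, on the channel floor, 192 from the rack's centre, opposite the stop block.
- ink_blue: Square glass bottle of blue ink, loose, 70 to 140 g: body 40 x 40 x 34 tall, black cap 29 across with a blue disc on top, 50 tall in all. Origin: centre of its underside, on the channel floor 8 above the desk; axes as the rack's. One of five that stand touching, in any order, in a row 201 long whose leading face starts 43 to 124 from the stop block. The whole row slides at 1 to 4 N.
- ink_red: Square glass bottle of red ink, loose, 70 to 140 g: body 40 x 40 x 34 tall, black cap 29 across with a red disc on top, 50 tall in all. Origin: centre of its underside, on the channel floor 8 above the desk; axes as the rack's. One of five that stand touching, in any order, in a row 201 long whose leading face starts 43 to 124 from the stop block. The whole row slides at 1 to 4 N.
- ink_green: Square glass bottle of green ink, loose, 70 to 140 g: body 40 x 40 x 34 tall, black cap 29 across with a green disc on top, 50 tall in all. Origin: centre of its underside, on the channel floor 8 above the desk; axes as the rack's. One of five that stand touching, in any order, in a row 201 long whose leading face starts 43 to 124 from the stop block. The whole row slides at 1 to 4 N.
- ink_black: Square glass bottle of black ink, loose, 70 to 140 g: body 40 x 40 x 34 tall, black cap 29 across with a black disc on top, 50 tall in all. Origin: centre of its underside, on the channel floor 8 above the desk; axes as the rack's. One of five that stand touching, in any order, in a row 201 long whose leading face starts 43 to 124 from the stop block. The whole row slides at 1 to 4 N.
- ink_ochre: Square glass bottle of ochre ink, loose, 70 to 140 g: body 40 x 40 x 34 tall, black cap 29 across with an ochre disc on top, 50 tall in all. Origin: centre of its underside, on the channel floor 8 above the desk; axes as the rack's. One of five that stand touching, in any order, in a row 201 long whose leading face starts 43 to 124 from the stop block. The whole row slides at 1 to 4 N.
- water_pot: Bystander: white ceramic cup, 64 across, 65 tall, loose on the desk beside the rack, at least 100 from the rack's centre line. Origin: centre of its underside.
- pigment_jar: Bystander: small blue round jar with paper band and cork lid, 46 across, 60 tall, loose on the desk beside the rack, at least 100 from the rack's centre line. Origin: centre of its underside.
- seal: Bystander: upright seal stamp with brass foot and dark wooden handle, 28 across, 70 tall, loose on the desk beside the rack, at least 100 from the rack's centre line. Origin: centre of its underside.

How it is judged:
At the end, for the whole second after the job is handed in: All five bottles stand upright, at rest, in the channel, closed up against the stop block: the last one's centre within 193 mm of the stop's centre along the rack (5 mm over a perfectly packed row). The water pot, jar and seal are upright within 15 mm of where they were (y of ink_blue in the frame of stop between -0.193 and 0.193 m and x of ink_blue in the frame of rack between -0.005 and 0.005 m and z of each of ink_blue, ink_red, ink_green, ink_black, ink_ochre in the frame of rack below 0.011 m and angle between each of ink_blue, ink_red, ink_green, ink_black, ink_ochre's own z axis and vertical below 0.06 rad and linear speed of each of ink_blue, ink_red, ink_green, ink_black, ink_ochre below 0.01 m/s and y of ink_red in the frame of stop between -0.193 and 0.193 m and x of ink_red in the frame of rack between -0.005 and 0.005 m and y of ink_green in the frame of stop between -0.193 and 0.193 m and x of ink_green in the frame of rack between -0.005 and 0.005 m and y of ink_black in the frame of stop between -0.193 and 0.193 m and x of ink_black in the frame of rack between -0.005 and 0.005 m and y of ink_ochre in the frame of stop between -0.193 and 0.193 m and x of ink_ochre in the frame of rack between -0.005 and 0.005 m and distance of each of water_pot, pigment_jar, seal from where it was at the start of the episode below 0.015 m and angle between each of water_pot, pigment_jar, seal's own z axis and vertical below 0.1 rad); the robot touches nothing.
It fails at once if an ink bottle is lifted (underside more than 6 mm above the channel floor) or tipped by more than 0.2 rad (11 degrees) (z of any of ink_blue, ink_red, ink_green, ink_black, ink_ochre in the frame of rack above 0.014 m or angle between any of ink_blue, ink_red, ink_green, ink_black, ink_ochre's own z axis and vertical above 0.2 rad).
It fails at once if a bottle is squeezed or pressed by the fingers with more than 30 N (contact force between any of ink_blue, ink_red, ink_green, ink_black, ink_ochre and the fingers above 30 N).
It fails at once if a bottle is struck: it moves faster than 0.3 m/s (linear speed of any of ink_blue, ink_red, ink_green, ink_black, ink_ochre above 0.3 m/s).
It fails at once if the row comes apart: two bottles end up more than 176 mm apart, centre to centre (15 mm more than the touching row) (horizontal distance between ink_blue and ink_red above 0.176 m or horizontal distance between any of ink_blue, ink_red and ink_green above 0.176 m or horizontal distance between any of ink_blue, ink_red, ink_green and ink_black above 0.176 m or horizontal distance between any of ink_blue, ink_red, ink_green, ink_black and ink_ochre above 0.176 m).
It fails at once if the water pot, pigment jar or seal is moved by more than 15 mm or tipped (distance of any of water_pot, pigment_jar, seal from where it was at the start of the episode above 0.015 m or angle between any of water_pot, pigment_jar, seal's own z axis and vertical above 0.3 rad).
It also fails if it takes over 40 s, if anything falls off the work surface, if the arm or the gripper's body presses on something with over 40 N, if the wrist force passes 120 N, or if a joint passes its speed limit or range.

## Working session

There is one attempt and no reset: what is moved stays moved. The work goes in short steps, Python scripts to look and compute and a tool call to move; the robot and the scene stay as the last step left them, time stands still between calls to the robot, and variables do not carry over. Pictures are saved under pics/ and viewed, and the job is handed in when it is done.

Besides the shell and the picture viewer there is one more tool, called as a command line: name --argument value ..., lists and objects as JSON in quotes. drive_tool: Moves the arm, as the interface text tells. Its arguments: {"type":"object","properties":{"increments":{"type":"string"},"squeeze":{"type":"number"}},"required":["increments"]}

```bash
mkdir -p pics; ls
python3 - <<'E'
from bench import ctrl,get_image
import cv2
print(ctrl.get_state()); print(ctrl.tcp_to_grasp)
for n in ("scene","side","wrist"):
    d=get_image(n); cv2.imwrite(f"pics/{n}0.png",d["img"][:,:,::-1]); print(n,d["mtx"].tolist(),d["camera_from_world"].round(4).tolist(),[k for k in d])
E
```

```text
pics
{'time': 0.0, 'joint_positions': array([ 0.0141095 ,  0.32183357, -0.07013235,  1.45168032,  0.02261467,
        1.37078681, -0.05691837]), 'qd': array([ 2.34070115e-04,  4.74565743e-04, -2.04536412e-03, -2.20112527e-03,
        1.18696666e-03, -1.71185819e-03, -1.92570738e-05]), 'joint_torque': array([-2.58547143e-04, -4.91284704e+01, -4.03903294e-01, -3.12526345e+01,
       -6.40594075e-02,  4.37659642e-02,  1.61017233e-04]), 'position': array([ 6.49445693e-01, -3.17027203e-05,  2.21452351e-01]), 'tool_rot': array([-1.57089324e+00,  1.46600675e-03,  1.54600175e-03]), 'ft_force': array([-0.79655832,  0.01471848, -0.10866668]), 'torque': array([-0.03270007,  0.00907898, -0.01001471]), 'grip_width': 0.9975075135290216}
-0.0187
scene [[419.72264841289507, 0.0, 283.1519262386486], [0.0, 419.72264841289507, 211.2318557196199], [0.0, 0.0, 1.0]] [[0.1253, 0.9921, 0.0064, -0.1081], [-0.5998, 0.0706, 0.7971, 0.3244], [0.7903, -0.1037, 0.6039, -1.1625], [0.0, 0.0, 0.0, 1.0]] ['img', 'mtx', 'camera_from_world']
side [[539.3183886590976, 0.0, 283.5714383792321], [0.0, 539.3183886590976, 209.80041875160833], [0.0, 0.0, 1.0]] [[-0.9367, -0.3501, 0.0062, 0.5424], [0.1921, -0.4991, 0.845, -0.1258], [-0.2927, 0.7927, 0.5348, -0.7687], [0.0, 0.0, 0.0, 1.0]] ['img', 'mtx', 'camera_from_world']
wrist [[325.19226210127806, 0.0, 279.16514020873984], [0.0, 325.19226210127806, 207.09569098915657], [0.0, 0.0, 1.0]] [[1.0, -0.0007, -0.0017, -0.6489], [0.0002, 0.9603, -0.2788, 0.0344], [0.0019, 0.2788, 0.9603, -0.3913], [0.0, 0.0, 0.0, 1.0]] ['img', 'mtx', 'camera_from_world']
```

View pics/scene0.png

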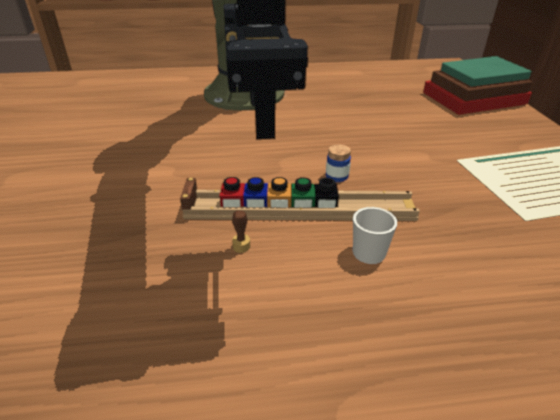

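View pics/side0.png

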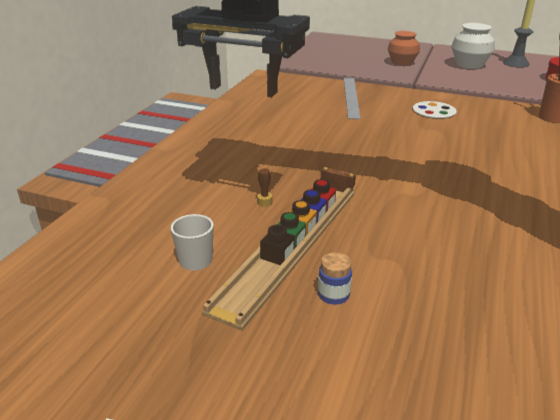

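View pics/wrist0.png

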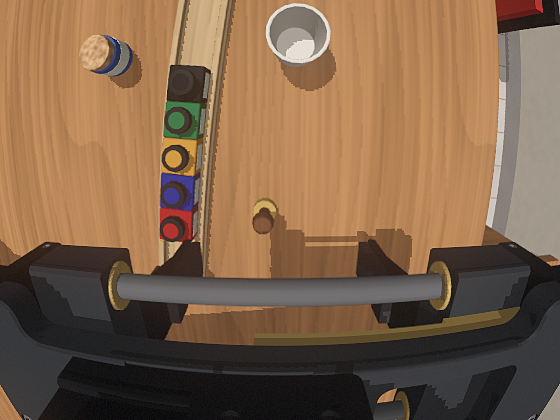

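The stop is at the -y end (scene picture, about (188,193)) and the mouth at the +y end (about (410,204)). From the stop the row runs red, blue, ochre, green, black. Next I measure the coloured discs and the rack axis.

```bash
cat > h.py <<'E'
import numpy as np,cv2
from bench import get_image,ctrl
def ray(d,px,fish):
    K=d["mtx"];T=d["camera_from_world"];u=(px[0]-K[0,2])/K[0,0];v=(px[1]-K[1,2])/K[1,1]
    if fish:
        r=np.hypot(u,v)+1e-12; c=np.array([np.sin(r)*u/r,np.sin(r)*v/r,np.cos(r)])
    else: c=np.array([u,v,1.])
    c=c*[1,-1,-1]; R=T[:3,:3]; return -R.T@T[:3,3], R.T@c
def onz(d,px,z,fish=False):
    o,r=ray(d,px,fish); return o+r*(z-o[2])/r[2]
def blobs(img,lo,hi,amin=15):
    h=cv2.cvtColor(img,cv2.COLOR_RGB2HSV); m=cv2.inRange(h,np.array(lo),np.array(hi))
    n,l,s,c=cv2.connectedComponentsWithStats(m)
    return [(c[i].round(1),s[i].tolist()) for i in range(1,n) if s[i,4]>=amin]
E
python3 - <<'E'
from h import *
for n in("wrist","scene","side"):
    d=get_image(n);im=d["img"];H=cv2.cvtColor(im,cv2.COLOR_RGB2HSV)
    big=cv2.resize(im[{'wrist':slice(0,270),'scene':slice(140,260),'side':slice(150,340)}[n],{'wrist':slice(70,340),'scene':slice(170,430),'side':slice(190,370)}[n]],None,fx={'wrist':2.2,'scene':3,'side':3}[n],fy={'wrist':2.2,'scene':3,'side':3}[n],interpolation=cv2.INTER_CUBIC)
    cv2.imwrite(f"pics/{n}_z.png",big[:,:,::-1])
    for nm,lo,hi in(("red",(0,180,90),(5,255,255)),("blue",(112,140,60),(125,255,255)),("green",(65,120,50),(85,255,255)),("ochre",(16,200,150),(24,255,255))):
        for c,s in blobs(im,lo,hi): print(n,nm,c,s,onz(d,c,0.058,n=="wrist").round(4))
E
```

```text
wrist red [516.6   7.7] [495, 0, 48, 21, 726] [0.9392 0.2343 0.058 ]
wrist red [178.6 218.7] [160, 207, 32, 35, 413] [ 0.5392 -0.0323  0.058 ]
wrist red [170.1 230.3] [163, 223, 15, 15, 171] [ 0.5277 -0.046   0.058 ]
wrist blue [106.5  63.7] [93, 49, 23, 24, 43] [0.4618 0.1429 0.058 ]
wrist blue [177.9 180.2] [161, 173, 33, 24, 316] [0.542  0.0105 0.058 ]
wrist blue [171.  195.5] [164, 188, 15, 16, 186] [ 0.5328 -0.0062  0.058 ]
wrist blue [188.3 206.1] [183, 199, 9, 11, 43] [ 0.5516 -0.018   0.058 ]
wrist blue [162.3 204.5] [161, 201, 5, 6, 15] [ 0.5216 -0.0162  0.058 ]
wrist green [166.6 105.9] [166, 102, 3, 10, 18] [0.5334 0.0892 0.058 ]
scene red [447.6  94.3] [426, 81, 42, 33, 177] [0.2023 0.485  0.058 ]
scene red [493.4  98.7] [469, 94, 55, 13, 101] [0.2406 0.5819 0.058 ]
scene red [230.9 180.4] [226, 178, 11, 6, 45] [ 0.5259 -0.0466  0.058 ]
scene red [231.9 192.4] [220, 184, 24, 17, 141] [ 0.5618 -0.0459  0.058 ]
scene blue [255.  180.7] [250, 178, 11, 7, 57] [ 0.5316 -0.0064  0.058 ]
scene blue [255.1 193.3] [244, 184, 23, 22, 223] [ 0.5687 -0.0089  0.058 ]
scene green [303.  181.2] [298, 179, 11, 6, 55] [0.5424 0.0737 0.058 ]
scene green [303.2 193.9] [292, 185, 23, 21, 233] [0.5794 0.0679 0.058 ]
side red [555.1  60.7] [551, 58, 8, 7, 44] [ 0.1148 -0.9571  0.058 ]
side red [ 99. 174.] [83, 170, 31, 8, 73] [0.901  0.0668 0.058 ]
side red [321.3 182.2] [317, 180, 10, 5, 41] [ 0.5273 -0.0461  0.058 ]
side red [328.4 193.3] [320, 188, 16, 12, 85] [ 0.5052 -0.0144  0.058 ]
side blue [311.3 192.7] [307, 191, 10, 5, 36] [ 0.5323 -0.006   0.058 ]
side blue [317.9 204.4] [310, 199, 16, 11, 65] [0.511  0.0254 0.058 ]
```

View pics/scene_z.png

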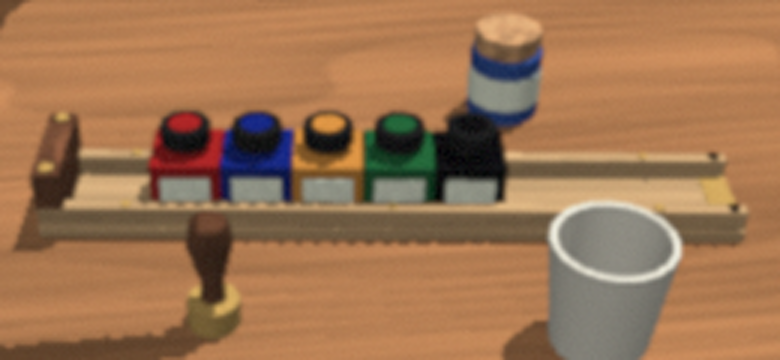

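View pics/side_z.png

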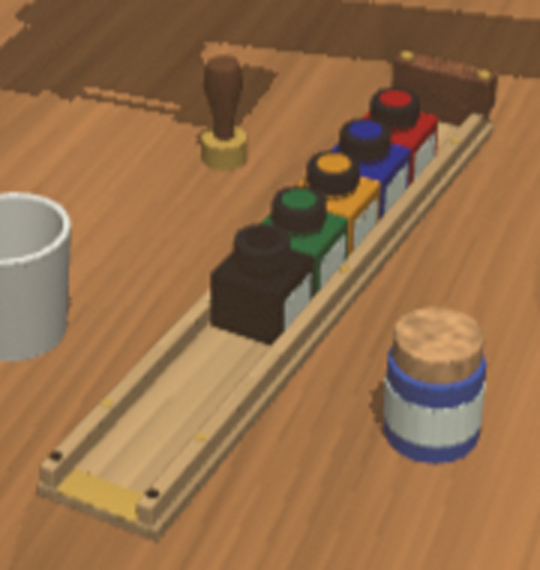

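View pics/wrist_z.png

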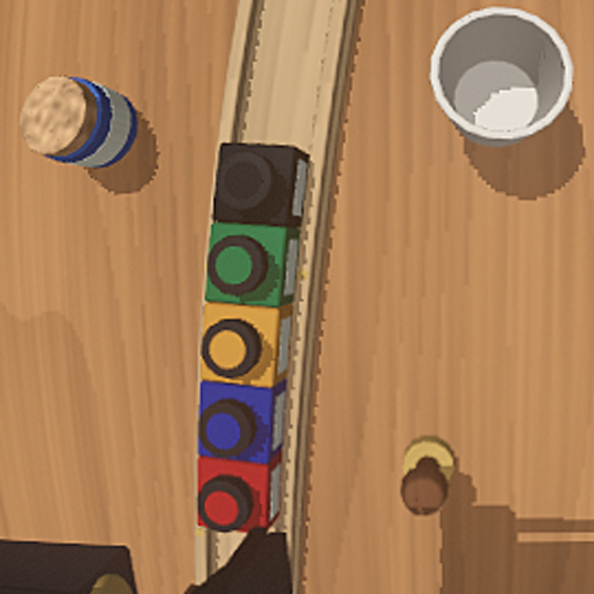

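Run:
```python
from h import *
S=get_image("side");C=get_image("scene");W=get_image("wrist")
z=lambda p,o:(o[0]+(p[0]+.5)/3-.5,o[1]+(p[1]+.5)/3-.5)
so=(190,150);co=(170,140)
r=np.array([.527,-.0463]);g=np.array([.5424,.0737]);d=(g-r)/np.linalg.norm(g-r);n=np.array([d[1],-d[0]])
print("dir",d,np.degrees(np.arctan2(d[0],d[1])))
def p(name,X): X=X[:2];print(name,X.round(4),"along",round((X-r)@d*1000,1),"across",round((X-r)@n*1000,1))
for a in((406,57),(484,76)): p("side stop dot",onz(S,z(a,so),.044))
for a in((62,118),(45,167)): p("scene stop dot",onz(C,z(a,co),.044))
for a in((62,480),(140,508),(70,472),(140,494)): p("mouth",onz(S,z(a,so),.008))
for a in((56,456),(152,493)): p("side hole",onz(S,z(a,so),.020))
for a in((713,156),(735,209)): p("scene hole",onz(C,z(a,co),.020))
p("scene brass",onz(C,z((718,191),co),.008))
p("black side",onz(S,z((262,240),so),.058));p("black scene",onz(C,z((474,128),co),.058))
p("black rear floor side",onz(S,z((270,341),so),.008)); p("rear top",onz(S,z((276,294),so),.042)); p("rear top l",onz(S,z((213,272),so),.042))
wz=lambda a:((a[0]+.5)/2.2-.5+70,(a[1]+.5)/2.2-.5)
for a in((218,143),(308,149)):p("wrist rear top",onz(W,wz(a),.042,True))
p("wrist jar", onz(W,wz((60,115)),.06,True));p("wrist pot",onz(W,wz((502,75)),.065,True));p("seal",onz(W,wz((424,490)),.07,True))
```

```text
dir [0.12728942 0.99186562] 7.312986245004222
side stop dot [ 0.5427 -0.1215] along -72.6 across 25.1
side stop dot [ 0.4915 -0.1151] along -72.8 across -26.5
scene stop dot [ 0.4914 -0.1174] along -75.0 across -26.2
scene stop dot [ 0.5409 -0.1242] along -75.5 across 23.7
mouth [0.5882 0.2592] along 310.8 across 21.8
mouth [0.5478 0.2629] along 309.4 across -18.8
mouth [0.5872 0.2532] along 304.7 across 21.6
mouth [0.5515 0.2549] along 301.8 across -14.0
side hole [0.5912 0.2575] along 309.5 across 25.0
side hole [0.5411 0.2639] along 309.4 across -25.5
scene hole [0.5403 0.2645] along 309.9 across -26.4
scene hole [0.5925 0.2578] along 310.0 across 26.3
scene brass [0.5592 0.2628] along 310.7 across -7.4
black side [0.5465 0.116 ] along 163.5 across -1.3
black scene [0.5506 0.1143] along 162.3 across 3.0
black rear floor side [0.5365 0.1307] along 176.8 across -13.1
rear top [0.5317 0.1355] along 180.9 across -18.5
rear top l [0.5676 0.1294] along 179.5 across 17.9
wrist rear top [0.5312 0.1354] along 180.7 across -19.0
wrist rear top [0.5768 0.1287] along 179.9 across 27.2
wrist jar [0.4503 0.1582] along 193.0 across -102.1
wrist pot [0.6679 0.1577] along 220.2 across 113.8
seal [ 0.6325 -0.0322] along 27.4 across 102.9
```

Both views agree: the stop origin is 74 mm ahead of the red bottle's centre, and the peg holes sit 384 mm from the stop as they must. So the row has 46 mm to travel, and its axis is turned 7.3°. Now I close the fingers and go above the open end behind the black bottle.

drive_tool --increments "-16 0 27 0 255; -16 0 27 0 255; -16 0 27 0 255; -16 10 27 0 255; -16 20 27 0 255; -16 20 27 0 255; 0 25 0 3.7 255; 0 25 0 3.6 255; 0 0 0 0 255; 0 0 0 0 255" --squeeze 5

```text
time: 1.7
position: [0.5547, 0.1622, 0.1236]
tool_rot: [-1.568, 0.098, -0.1]
ft_force: [-0.1, -0.2, 0.2]
grip_width: 0.021
```

Run:
```python
from h import *
s=ctrl.get_state()
r=np.array([.527,-.0463]);d=np.array([.1273,.9919]);n=np.array([d[1],-d[0]])
X=s["position"][:2]-r;print(s["position"],s["tool_rot"],s["ft_force"],s["grip_width"],"along",X@d*1e3,"across",X@n*1e3)
from scipy.spatial.transform import Rotation as R
print(R.from_rotvec(s["tool_rot"]).as_matrix().round(3))
for k in("side","scene","wrist"):
    cv2.imwrite(f"pics/{k}1.png",get_image(k)["img"][:,:,::-1])
```

```text
[0.5546906  0.16215093 0.12362498] [-1.5679786   0.09824408 -0.10042246] [-0.10489067 -0.22926809  0.24508419] 0.020771179618247308 along 210.28749227100798 across 0.9305028595066515
[[ 0.992  0.001  0.126]
 [-0.126  0.     0.992]
 [ 0.001 -1.     0.001]]
```

View pics/side1.png

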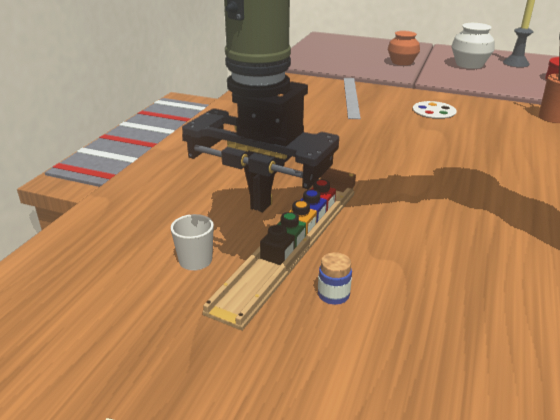

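View pics/wrist1.png

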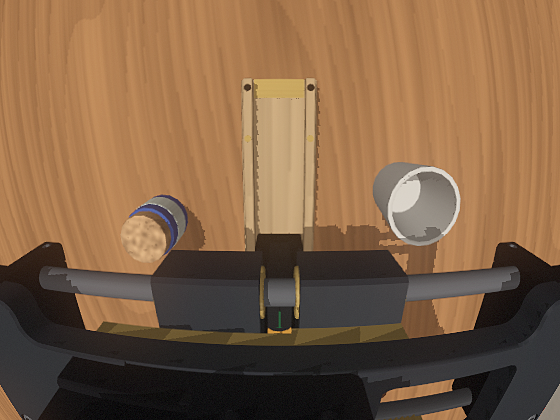

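The wrist view shows the fingers centred over the channel (about (280,250)), with the mouth straight ahead (280,88) and the jar and pot either side. I descend to z = 0.025.

drive_tool --increments "-1 20 0 0 255; 0 20 0 0 255; 0 20 0 0 255; 0 15 0 0 255; 0 12 0 0 255; 0 8 0 0 255; 0 3 0 0 255; 0 0 0 0 255; 0 0 0 0 255"

```text
time: 2.98
position: [0.5534, 0.1622, 0.0251]
tool_rot: [-1.568, 0.099, -0.101]
ft_force: [0.7, 0.3, 0.1]
grip_width: 0.006
```

```bash
cat > st.py <<'E'
from h import *
import sys
s=ctrl.get_state()
r=np.array([.527,-.0463]);d=np.array([.1273,.9919]);n=np.array([d[1],-d[0]])
X=s["position"][:2]-r;print(s["time"],s["position"].round(4),s["ft_force"].round(2),"along",round(X@d*1e3,1),"across",round(X@n*1e3,1))
o=[]
for k,f in(("side",(slice(150,340),slice(180,380))),("scene",(slice(130,260),slice(170,430)))):
    D=get_image(k);cv2.imwrite(f"pics/{k}{sys.argv[1]}.png",cv2.resize(D["img"][f],None,fx=3,fy=3,interpolation=cv2.INTER_CUBIC)[:,:,::-1])
    for nm,lo,hi in(("red",(0,180,90),(5,255,255)),("blue",(112,140,60),(125,255,255)),("green",(65,120,50),(85,255,255))):
        for c,q in blobs(D["img"],lo,hi):
            P=onz(D,c,.058)[:2]-r
            if abs(P@n)<.01 and abs(P@d)<.3: print(k,nm,"along",round(P@d*1e3,1),"across",round(P@n*1e3,1),q[4])
E
python3 st.py 2
```

```text
2.975 [0.5534 0.1622 0.0251] [0.72 0.25 0.14] along 210.2 across -0.3
side red along 1.3 across -0.0 26
scene red along -0.5 across -1.6 18
scene blue along 40.2 across -1.2 46
scene green along 121.0 across 0.0 55
```

View pics/side2.png

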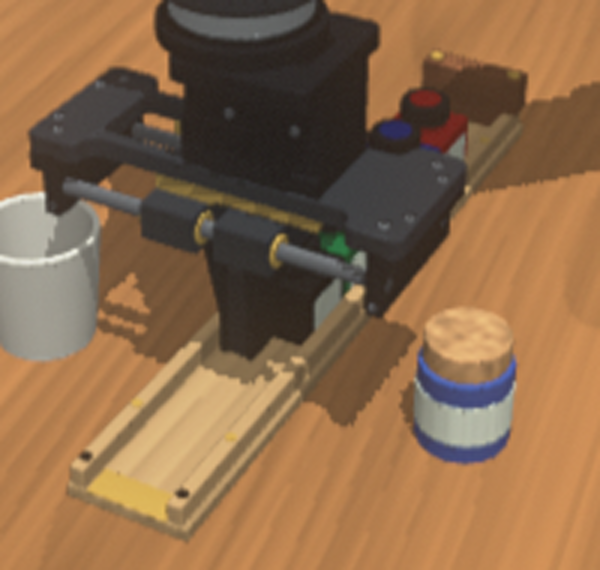

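View pics/scene2.png

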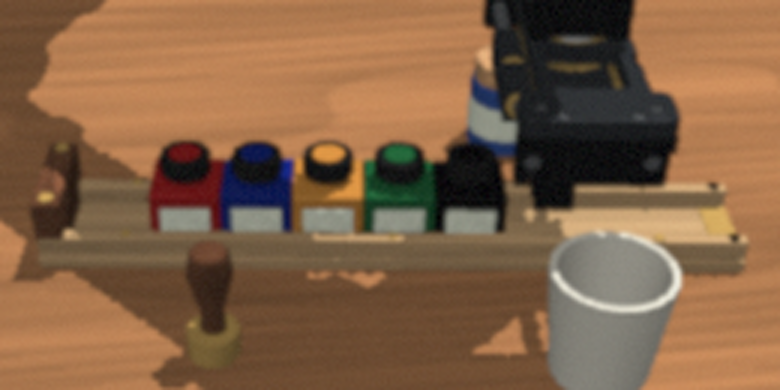

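Clear of everything, with about 19 mm between fingers and bottle. I approach slowly until contact.

drive_tool --increments "0 0 -3 0 255; 0 0 -4 0 255; 0 0 -3 0 255; 0 0 -2 0 255; 0 0 -1 0 255; 0 0 -1 0 255; 0 0 -1 0 255; 0 0 -1 0 255; 0 0 -1 0 255; 0 0 -1 0 255; 0 0 -1 0 255; 0 0 -1 0 255; 0 0 -1 0 255; 0 0 -1 0 255; 0 0 -1 0 255; 0 0 -1 0 255"

```text
time: 5.08
position: [0.55, 0.1382, 0.0246]
tool_rot: [-1.568, 0.1, -0.1]
ft_force: [0.9, 2.1, -1.1]
grip_width: 0.005
```

```bash
python3 st.py 3
```

```text
5.075 [0.55   0.1382 0.0246] [ 0.87  2.13 -1.06] along 185.9 across -0.7
side red along -5.3 across -0.3 23
scene blue along 33.4 across -0.8 45
scene green along 112.9 across -0.5 40
```

View pics/scene3.png

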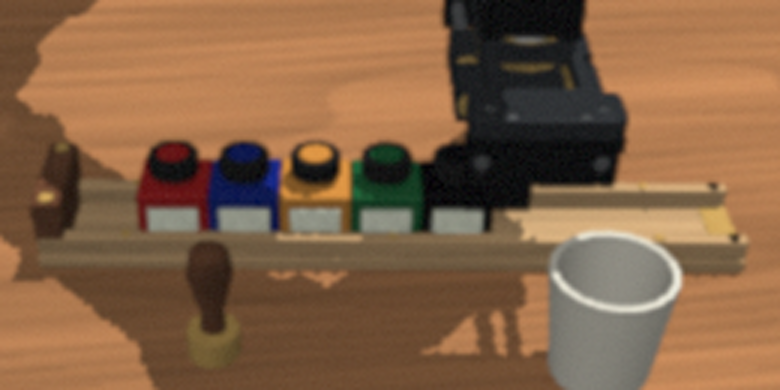

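Contact is made. The row slides together (about 7 mm so far, force about 2 N), with about 38 mm still to go.

drive_tool --increments "0 0 -1 0 255; 0 0 -1.5 0 255; 0 0 -2 0 255; 0 0 -2 0 255; 0 0 -2 0 255; 0 0 -2 0 255; 0 0 -2 0 255; 0 0 -2 0 255; 0 0 -2 0 255; 0 0 -2 0 255; 0 0 -2 0 255; 0 0 -2 0 255; 0 0 -2 0 255; 0 0 -2 0 255; 0 0 -2 0 255; 0 0 -1.5 0 255; 0 0 -1 0 255; 0 0 -1 0 255; 0 0 0 0 255"

```text
time: 7.55
position: [0.5459, 0.1064, 0.0246]
tool_rot: [-1.569, 0.1, -0.1]
ft_force: [1.1, 3.4, -0.2]
grip_width: 0.007
```

```bash
python3 st.py 4
```

```text
7.55 [0.5459 0.1064 0.0246] [ 1.13  3.39 -0.18] along 153.8 across -0.7
side red along -37.4 across 0.4 20
scene red along -39.1 across -1.8 23
scene blue along 1.3 across -1.0 46
scene green along 81.6 across -0.7 40
```

View pics/scene4.png

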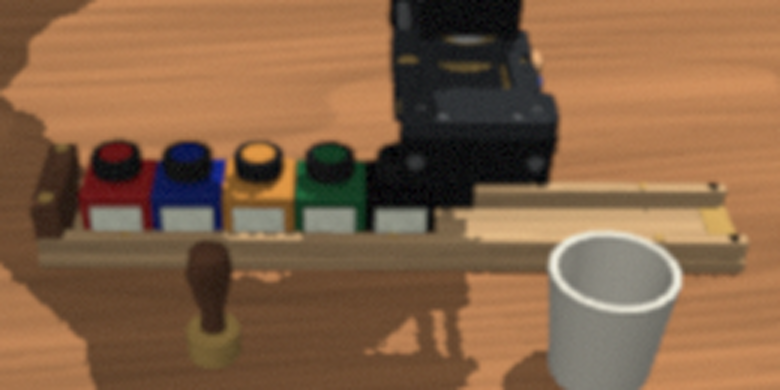

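About 7 mm is left, so I ease in and watch the force.

drive_tool --increments "0 0 -1 0 255; 0 0 -1 0 255; 0 0 -1 0 255; 0 0 -1 0 255; 0 0 -0.5 0 255; 0 0 -0.5 0 255; 0 0 0 0 255"

```text
time: 8.52
position: [0.5452, 0.1015, 0.0245]
tool_rot: [-1.569, 0.1, -0.1]
ft_force: [0.8, 2.4, -1.0]
grip_width: 0.004
```

drive_tool --increments "0 0 -0.5 0 255; 0 0 -0.5 0 255; 0 0 -0.5 0 255; 0 0 0 0 255"

```text
time: 9.02
position: [0.5451, 0.1, 0.0246]
tool_rot: [-1.569, 0.1, -0.1]
ft_force: [-0.1, 1.9, 0.2]
grip_width: 0.005
```

```bash
python3 st.py 5
```

```text
9.025 [0.5451 0.1    0.0246] [-0.06  1.92  0.24] along 147.4 across -0.7
side red along -43.8 across -0.3 17
scene red along -44.8 across -0.8 26
scene blue along -5.1 across -1.0 45
scene green along 74.7 across -0.7 40
```

View pics/scene5.png

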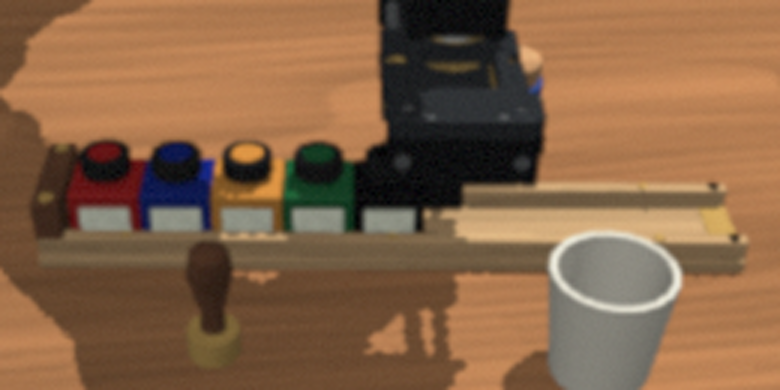

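Almost home. I go on in 0.5 mm rows until the force rises.

drive_tool --increments "0 0 -0.5 0 255; 0 0 -0.5 0 255; 0 0 -0.5 0 255; 0 0 0 0 255"

```text
time: 9.62
position: [0.5449, 0.0985, 0.0246]
tool_rot: [-1.569, 0.1, -0.1]
ft_force: [0.3, 2.8, -1.0]
grip_width: 0.006
```

drive_tool --increments "0 0 -0.5 0 255; 0 0 -0.5 0 255; 0 0 0 0 255"

```text
time: 10.0
position: [0.5448, 0.0981, 0.0246]
tool_rot: [-1.568, 0.1, -0.1]
ft_force: [0.3, 4.7, -0.5]
grip_width: 0.005
```

drive_tool --increments "0 0 -0.5 0 255; 0 0 -0.5 0 255; 0 0 0 0 255"

```text
time: 10.38
position: [0.5448, 0.098, 0.0247]
tool_rot: [-1.567, 0.099, -0.1]
ft_force: [1.9, 5.9, -1.5]
grip_width: 0.005
```

```bash
python3 st.py 6
```

```text
10.375 [0.5448 0.098  0.0247] [ 1.86  5.89 -1.52] along 145.4 across -0.7
side red along -46.3 across -0.2 24
scene red along -47.2 across -2.0 21
scene blue along -7.2 across -1.2 44
scene green along 72.7 across -0.6 40
```

The row is home: the TCP stopped advancing, the force rose to about 6 N, and the red bottle has moved 46 mm as expected. I back off and then lift straight up.

drive_tool --increments "0 0 1 0 255; 0 0 2 0 255; 0 0 4 0 255; 0 0 8 0 255; 0 0 10 0 255; 0 -10 5 0 255; 0 -20 0 0 255; 0 -30 0 0 255; 0 -40 0 0 255; 0 -40 10 0 255; 0 -20 30 0 255; 0 0 30 0 255; 0 0 30 0 255; 0 0 0 0 255; 0 0 0 0 255"

```text
time: 12.35
position: [0.5613, 0.2248, 0.1848]
tool_rot: [-1.569, 0.1, -0.101]
ft_force: [-0.2, 0.2, -0.1]
grip_width: 0.007
```

```bash
python3 st.py 7
python3 - <<'E'
from h import *
cv2.imwrite("pics/wrist7.png",get_image("wrist")["img"][:,:,::-1])
E
```

```text
12.35 [0.5613 0.2248 0.1848] [-0.23  0.25 -0.1 ] along 273.2 across -0.5
side red along -46.5 across 0.1 17
scene red along -45.9 across -1.1 16
scene blue along -7.2 across -0.9 42
scene green along 73.0 across -0.6 55
```

View pics/scene7.png

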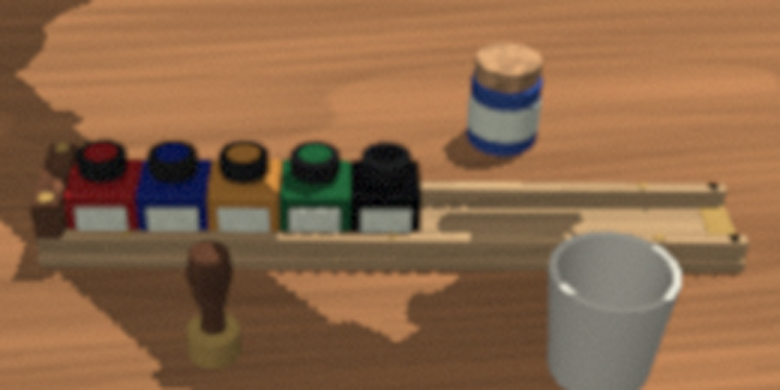

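View pics/side7.png

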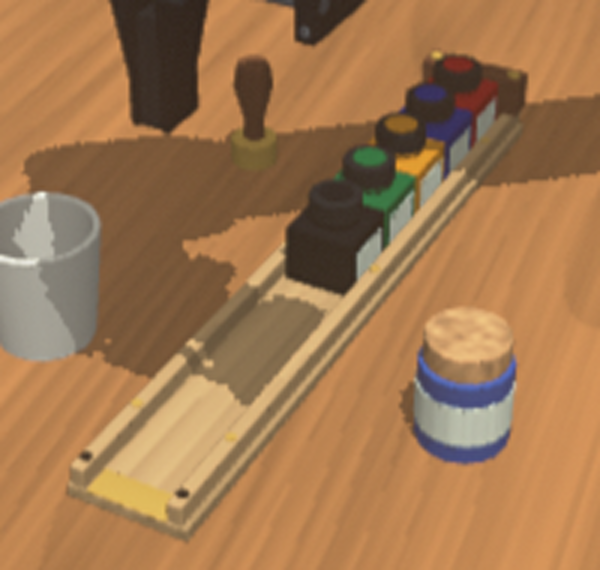

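The five bottles stand upright and touching against the stop (scene zoom x from about 65 to 420). The pot, jar and seal are where they were, and the arm is clear, so I hand in.

```bash
python3 -c "
from bench import workorder; print(workorder.close_job())"
```

```text
the job is handed in; nothing more can be done
None
```

I pushed the row of five bottles about 46 mm along the rack with closed fingertips behind the black bottle, until the red one stood against the stop block. I then backed the fingers off, raised the arm clear and handed the job in at about 12.4 s; no verdict was reported.

- **Push:** the measured wrist force was about 2–3 N while the row slid. At the stop the tip stopped advancing and the force rose to about 6 N.
- **Final position:** both camera views put the red bottle within about 1 mm of home. Scene-view spacing was 39 mm from red to blue (40 if packed) and 80 mm from blue to green, and no gaps were visible. From these the black bottle's centre works out at about 188 mm from the stop's centre against the 193 mm limit; I did not measure it directly at the end.
- **Side offset:** up to about 1 mm off the channel's centre line, within the 5 mm allowed.
- **Bystanders:** the water pot, jar and seal look unmoved in the pictures; I did not measure them again.
- **Disagreement:** the two views differed by up to about 2 mm on stop and bottle positions, in line with the calibration. No check failed.

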